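Dock the kitchen timer and set it to 30 minutes

TASK

Take the kitchen timer by its case, not by its dials, and set it down gently, upright and fully down in its square charging cradle, and let go of it. Then turn the timer's knob on, click by click (5 minutes a click, clockwise), to 30 minutes, the thick long mark, six clicks from the off dot, without turning the volume ring under the knob, and let go. Leave the cup, lemon and glass of sugar where they are.

Things in the scene. Friction and masses are not known exactly. Their poses are not given: they have to be found in the camera images.
- timer: kitchen timer: loose white block, rounded edges, 60x60 mm in plan, case top 44 mm up, about 0.6 kg, standing dials up. Origin: centre of its underside. Flat sides face its +-x and +-y, clear to grip 17 to 40 mm up; speaker slots at -x. On top, one above the other on one axis: volume ring (45 to 52 mm up), knob (to 78 mm). The cradle's walls, not friction on the table, keep it from turning.
- timer_center (a point): centre of the timer's case, 22 mm above its underside; axes as timer
- timer_foot (a point): centre of the timer's underside; axes as timer
- timer_knob: grey inner knob: bar 34 mm long (x), 14 thick (y), 24 high (54 to 78 mm above the timer's underside) on a thin skirt of 33 mm diameter. Origin on the turning axis, 66 mm above that underside. A white line on top marks the +x end, the pointer. Pinch the bar across y from above, fingertips at least 57 mm above the timer's underside: the ring's top is at 52 mm.
- minutes (a joint): angle of the knob on the case, rad: 0 is off (white line at the dot), growing clockwise seen from above; a sprung click (about 0.05 N m) every 0.349 rad = 20 degrees = 5 minutes, stops beyond 0 and 3.14; let go, it springs into the nearest click. 30 minutes is 2.094 rad. It starts at 10, 15 or 20 minutes.
- volume (a joint): angle of the volume ring, the aluminium outer ring under the knob, rad: 0 with its nub at the lone dot on the case's +y side, where it starts; turns very easily and stays where left
- mark_off (a point): the off dot (0 minutes) on the case top, 26 mm from the axis towards the timer's +x. From it, clockwise seen from above, follow nine strokes round the ring, 20 degrees (5 minutes) apart
- mark_30 (a point): the 30 minute mark on the case top: the sixth stroke, 6 mm long and 3 mm wide (the others 4 and 1.2 mm), 120 degrees clockwise from the off dot, 26 mm from the axis
- cradle: charging cradle, fixed on the table: white square tray, 88x88 mm, floor 4 mm thick with a dark mat, four low walls; inside 66x66 mm, flaring to about 77 mm at the rim, 15 mm above the table. A small connector block at +x. Origin: centre of its underside; walls face +-x and +-y. The timer (60x60 mm) goes in with 3 mm play a side, square to the walls, any of the four ways round.
- cradle_floor (a point): centre of the cradle's floor, 4 mm above the table, where the timer's underside comes to stand; axes as cradle
- timer_ring: the volume ring itself, 42 mm diameter, 7 mm high; origin on its axis at its underside, 45 mm above the timer's underside
- mug: bystander: small white cup, 62x88x50 mm; origin at its underside's centre
- lemon: bystander: lemon, 78x55x56 mm; origin at its underside's centre
- sugar: bystander: glass of sugar sachets with a stirrer, 75x77x117 mm; origin at its underside's centre
Things that resemble listed ones, but are neither listed nor needed, are in the scene too. Leave any blue look-alike of the timer alone.

How it is judged:
On the way, in this order (a step that is already met when the one before it is completed fails the run):
1. the timer stands upright fully down in the cradle, let go, the knob not yet turned (horizontal distance between timer_foot and cradle_floor below 0.007 m and z of timer_foot in the frame of cradle_floor below 0.003 m and angle between timer_foot's own z axis and vertical below 0.06 rad and contact force between the fingers and timer below 0.3 N and linear speed of timer below 0.02 m/s and value of joint minutes below 1.571 rad), for 0.2 s.
2. the knob is at 30 minutes (value of joint minutes between 1.994 and 2.194 rad), for 0.2 s.
At the end, for the whole second after the job is handed in: The timer stands upright in the cradle, its centre within 7 mm of the cradle's centre (flat on its floor), at rest and let go; the knob is at 30 minutes (within 0.1 rad of 2.094) and the volume ring within 0.15 rad of its dot (all of step 2 and horizontal distance between timer_foot and cradle_floor below 0.007 m and z of timer_foot in the frame of cradle_floor below 0.003 m and angle between timer_foot's own z axis and vertical below 0.06 rad and contact force between the fingers and timer below 0.3 N and linear speed of timer below 0.02 m/s and value of joint volume between -0.15 and 0.15 rad); the robot touches nothing.
It fails at once if the volume ring is turned more than 0.15 rad from its dot (not (value of joint volume between -0.15 and 0.15 rad)).
It fails at once if the timer is lifted or carried by its knob or its ring (height (world z) of timer_foot above 0.02 m and (contact force between the fingers and timer_knob above 1 N or contact force between the fingers and timer_ring above 1 N)).
It fails at once if the timer is dropped: in the air, its underside over 20 mm above the table, with no finger on it (height (world z) of timer_foot above 0.02 m and contact force between the fingers and timer below 0.3 N).
It fails at once if the cup, lemon or glass of sugar is moved more than 30 mm (distance of any of mug, lemon, sugar from where it was at the start of the episode above 0.03 m).
It also fails if it takes over 56 s, if anything falls off the work surface, if the arm or the gripper's body presses on something with over 40 N, if the wrist force passes 120 N, or if a joint passes its speed limit or range.

ROBOT

A 6-joint arm with a two-finger parallel gripper is mounted at the origin on a cart in front of the work surface, level with it; the furniture and walls round the work are solid. World frame = base frame: x ahead of the robot, y to its left, z up, the work surface at z = 0. Lengths are in m, angles in rad, forces in N, time in s.
With the tool pointing down it reaches from about 0.25 to 0.775 m from the base axis. Payload 4 kg.
Tool frame: the origin (TCP) lies at the very end of the fingers, on their centre line; the grasp point (between the pads) lies 19 mm behind it; z points along the fingers, y is the line along which they close (so a half turn about z gives the same grasp; the last joint's range is limited). The gripper opens to 94 mm and grips with 3 to 60 N. Pads are 16 mm wide; open, the fingers measure 119 mm over their backs; the gripper's body (75 mm by 177 mm) begins 78 mm behind the grasp point.
Start: joints at [1.167, 0.087, 1.371, -0, 1.684, -0.103], TCP at [0.163, 0.525, 0.206] pointing down, gripper open.
Joint ranges: [-3.1, 3.1], [-0.76, 2.03], [0.27, 2.55], [-1.08, 4.22], [0.17, 2.65], [-2.57, 2.57]. Speed limits (rad/s): [2.79, 2.79, 3.14, 3.14, 3.14, 3.14].

INTERFACE

Orientations are given as [roll, pitch, yaw] about the fixed x, y, z axes, in that order (R = Rz(yaw) Ry(pitch) Rx(roll)).
In Python, from bench import robot, vision gives the robot as it stands.
- The arm moves only by the shell command python3 -m crank 'ROWS'. ROWS is JSON, a list of rows, each a list of 3 entries, a list of its own where there are three numbers: the closure, from 0 (fully open) to 1 (shut), then the shift along the tool's x, y, z in m, then the turn, a rotation vector about the tool's x, y, z in degrees. A call has 1 to 8 rows; each row shifts and turns the commanded pose from where the row before left it, along the tool's axes as they then stand; what a row does not reach is not made up. A row lasts 1/10 s, in which the tool goes at most 50 mm and 8.59 degrees, less where a joint would pass 70% of its speed; a pose out of reach is approached as far as the arm can. A call with a gripper value outside its range is refused whole. The fingers move at their own pace and stop on an object; the grip force is fixed at half the most. Time passes only in rows, so rows that do not move let the fingers close. It gives the time, the measured TCP pose, the force, the opening and the grip force at its end, in the units of the state.
- robot.get_obs(): the state, without advancing time (a new reading comes with each control period).
- vision.snapshot(name): name is "scene" or "side" or "wrist"; returns a dict with "color" (384x512x3 uint8, red, green, blue), "z_map" (384x512 float32, m along the optical axis (not along the pixel's ray), 0 where there is no reading), "fx", "fy", "cx", "cy" (pixels), "dist" ([k1, k2, p1, p2, k3] as OpenCV has them; the pictures are not rectified), "R" (3x3) and "t" (3): a world point X has camera coordinates R X + t. Camera axes: x right, y down, z forward; pixel columns grow to the right and rows downward; lengths in m; the calibration is good to about 2 mm. A picture is of the moment at which its call begins.
- robot.close_job(): hands the job in; it is judged then, once.
The state is a dict: "time": time; "joint_positions": joint angles; "qvel": joint speeds; "joint_torque": joint torques, N m; "tool_pos": TCP position; "ee_rot": TCP orientation; "wrist_force": force on the tool from outside, world axes, zero at the start; "wrist_torque": the same for the moment, N m; "width": finger opening in m; "finger_force": force on a finger pad.
Only numpy, scipy, OpenCV 4.12 (cv2) and the standard library are available. Lean on these libraries where they do the work, as an engineer would, in place of code of your own. Each camera call takes 0.05 s, during which the arm holds its last target. There are 200 camera calls.

## Working session

There is one attempt and no reset: what is moved stays moved. The work goes in short steps, Python scripts to look and compute and a shell command to move; the robot and the scene stay as the last step left them, time stands still between calls to the robot, and variables do not carry over. Pictures are saved under pics/ and viewed, at most 10 in all, crops included, and the job is handed in when it is done.

```bash
ls; mkdir -p pics
cat > h.py <<'E'
import numpy as np, cv2
from bench import robot, vision
def snap(n):
    return vision.snapshot(n)
def save(s,name,crop=None,k=1):
    im=s["color"][:,:,::-1]
    if crop: a,b,c,d=crop; im=im[b:d,a:c]
    cv2.imwrite("pics/"+name,cv2.resize(im,None,fx=k,fy=k,interpolation=cv2.INTER_CUBIC))
def K(s): return np.array([[s["fx"],0,s["cx"]],[0,s["fy"],s["cy"]],[0,0,1.]])
def ray(s,px):
    u=cv2.undistortPoints(np.array(px,float).reshape(-1,1,2),K(s),np.array(s["dist"],float)).reshape(-1,2)
    return np.c_[u,np.ones(len(u))]
def atz(s,px,z):
    R=np.array(s["R"]);t=np.array(s["t"]);d=ray(s,px)@R;o=-R.T@t
    return o+d*((z-o[2])/d[:,2])[:,None]
def cloud(s):
    h,w=s["z_map"].shape;v,u=np.mgrid[:h,:w]
    d=ray(s,np.c_[u.ravel(),v.ravel()])*s["z_map"].reshape(-1,1)
    P=((d-np.array(s["t"]))@np.array(s["R"])).reshape(h,w,3);P[s["z_map"]==0]=np.nan
    return P
E
python3 - <<'E'
from h import *
a=snap("scene");b=snap("side")
im=np.hstack([a["color"],b["color"]])[:,:,::-1]
cv2.imwrite("pics/a.png",np.vstack([a["color"],])[:,:,::-1].repeat(1,0))
save(a,"scene.png",k=1.5);save(b,"side.png",k=1.5)
np.savez("s0.npz",A=cloud(a),B=cloud(b))
print(robot.get_obs())
for s in(a,b):print(-np.array(s["R"]).T@s["t"],s["fx"])
E
```

```text
pics
{'time': 0.1, 'joint_positions': array([ 1.16693245e+00,  8.78650879e-02,  1.37206179e+00, -1.93959304e-05,
        1.68359195e+00, -1.03100751e-01]), 'qvel': array([-2.82405909e-04, -2.23386594e-04, -3.68677249e-03,  1.01827962e-04,
       -1.74071062e-05, -9.68231578e-04]), 'joint_torque': array([ 1.56869555e-03, -3.41254878e+01, -3.03301263e+01,  7.18889991e-02,
        3.04583064e-02, -7.50942877e-05]), 'tool_pos': array([0.16275882, 0.52486391, 0.20445093]), 'ee_rot': array([-3.13967472e+00, -1.79063836e-04,  2.84082719e+00]), 'wrist_force': array([-0.75812633,  0.00657907,  0.69808689]), 'wrist_torque': array([ 0.01967304,  0.02747174, -0.03658692]), 'finger_force': 0.0, 'width': 0.09390957539116236}
[ 0.10725847 -0.22333466  0.91347051] 453.5005460387356
[0.66370281 0.47163936 0.78296436] 393.8521743617393
```

View pics/scene.png

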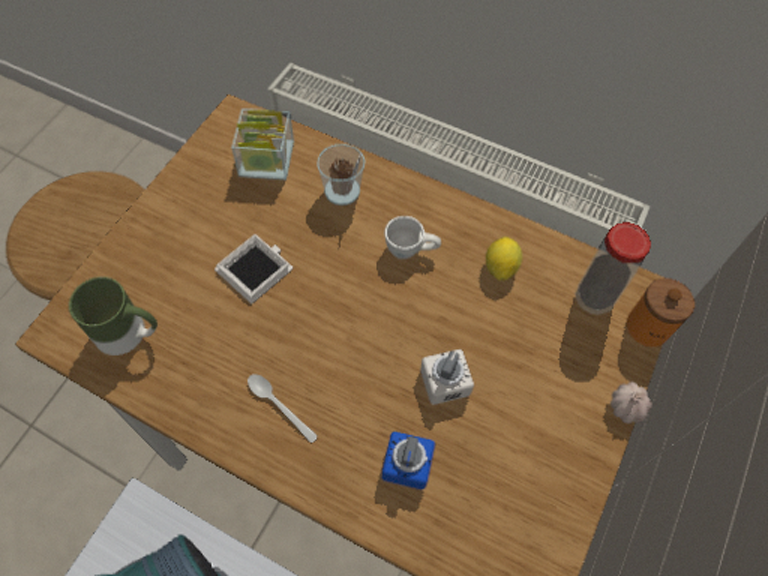

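View pics/side.png

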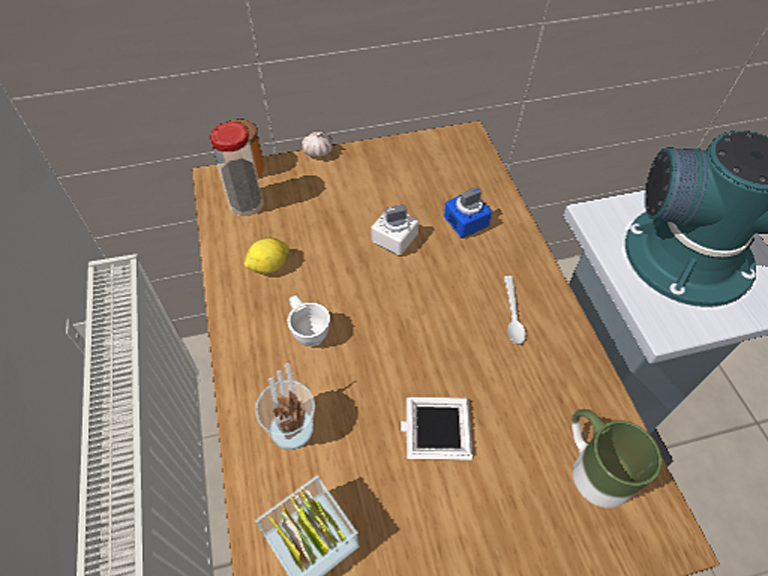

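The scene picture shows two candidates for the timer: a white block at (447,375) and a blue one at (409,458), both in 1.5x pixels. The white one matches the description and the blue one is the look-alike to leave alone. The cradle is at (254,268), with its connector at (276,250). The cup (405,238), lemon (503,258) and sugar glass (341,175) lie clear. Next I measure, and enlarge the timer to confirm it.

Run:
```python
from h import *
d=np.load("s0.npz")
a=snap("scene");b=snap("side")
def rect(P,c,r,z0,z1):
    P=P.reshape(-1,3);P=P[np.isfinite(P).all(1)]
    m=(np.hypot(*(P[:,:2]-c).T)<r)&(P[:,2]>z0)&(P[:,2]<z1)
    Q=P[m]; (cx,cy),(w,h),ang=cv2.minAreaRect((Q[:,:2]*1000).astype(np.float32))
    return len(Q),np.round([cx,cy,w,h,ang],1),np.round(np.median(Q[:,2])*1000,1)
for s,n,pt,pc in((a,"A",(447,388),(254,268)),(b,"B",(395,235),(438,428))):
    P=d[n]
    ct=atz(s,[[pt[0]/1.5,pt[1]/1.5]],.03)[0];cc=atz(s,[[pc[0]/1.5,pc[1]/1.5]],.005)[0]
    print(n,ct,cc)
    print(" top",rect(P,ct[:2],.055,.038,.049)," all",rect(P,ct[:2],.055,.012,.05)," knob",rect(P,ct[:2],.055,.06,.09)," knobtop",rect(P,ct[:2],.055,.072,.09))
    print(" cradle rim",rect(P,cc[:2],.06,.011,.02)," all",rect(P,cc[:2],.065,.007,.02)," table z",np.nanmedian(P[int(pc[1]/1.5)+45:int(pc[1]/1.5)+60,int(pc[0]/1.5)-10:int(pc[0]/1.5)+10,2]))
ca=a["color"][215:335,245:325];cb=b["color"][120:190,235:335]
f=lambda i,k:cv2.resize(i,None,fx=k,fy=k,interpolation=cv2.INTER_CUBIC)
A=f(ca,4.5);B=f(cb,4);H=max(A.shape[0],B.shape[0]);o=np.zeros((H,A.shape[1]+B.shape[1],3),np.uint8)
o[:A.shape[0],:A.shape[1]]=A;o[:B.shape[0],A.shape[1]:]=B
cv2.imwrite("pics/crop1.png",o[:,:,::-1]);print(o.shape)
```

```text
A [ 0.45503145 -0.16439446  0.03      ] [0.50249384 0.1857363  0.005     ]
 top (438, array([ 472. , -156.1,   60.1,   60.4,   41.8]), np.float64(43.9))  all (618, array([ 472.6, -155.4,   62.3,   60.6,   41.9]), np.float64(42.9))  knob (133, array([ 472.2, -154.8,   16.8,   34.7,   88. ]), np.float64(77.4))  knobtop (112, array([ 472.2, -155.6,   34.4,   13.5,    0.7]), np.float64(77.7))
 cradle rim (336, array([503.6, 188.9,  83.6,  82.9,  74.8]), np.float64(14.4))  all (493, array([506.1, 186.7,  85.7,  94. ,  75.7]), np.float64(12.8))  table z 0.0005359666735436178
B [ 0.47770026 -0.13823859  0.03      ] [0.50492504 0.19096821 0.005     ]
 top (248, array([ 473.7, -152.1,   61.2,   59.1,   42.8]), np.float64(43.4))  all (464, array([ 473.2, -152.3,   61.5,   59.4,   42. ]), np.float64(40.3))  knob (118, array([ 473.5, -152.3,   34.6,   14.8,    5.1]), np.float64(75.1))  knobtop (75, array([ 473.5, -152.3,   34.6,   14.8,    5.1]), np.float64(77.0))
 cradle rim (437, array([503.9, 189.7,  81.3,  82.5,  75.8]), np.float64(13.7))  all (566, array([507.7, 188.8,  81.3,  92.8,  75.8]), np.float64(13.0))  table z -0.0004470000344600172
(540, 760, 3)
```

View pics/crop1.png

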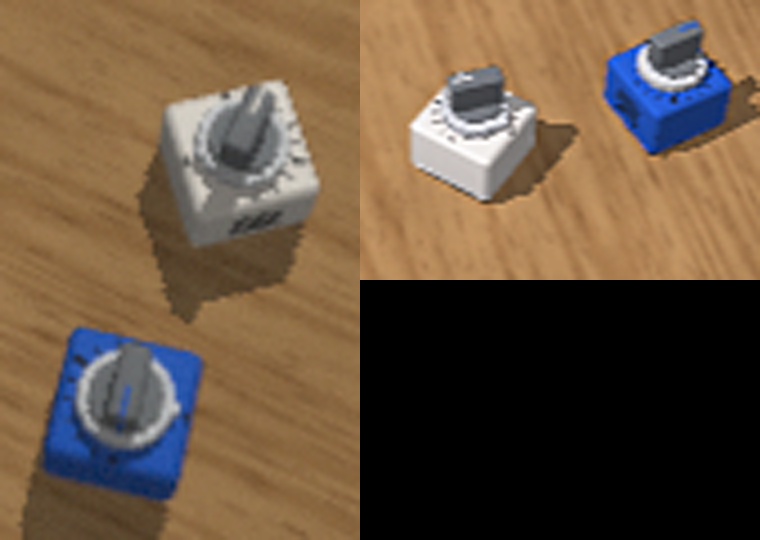

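The crop shows the white block with its slots on the lower face (250,218) and the white line at the upper right of the knob (262,95), so this is the timer. The blue one at (125,410) is the look-alike. Timer is at about (0.4725, -0.154) with yaw 42°. The knob bar is near yaw 2°, which is 10 minutes. Cradle is at about (0.504, 0.189), yaw 75.5° mod 90.

Now I move above the timer.

```bash
python3 -m crank '[[0,[0,0,0],[0,0,7.7]],[0,[0,0,0],[0,0,7.7]],[0,[0,0,0],[0,0,7.7]],[0,[0,0,0],[0,0,7.7]],[0,[-0.0475,-0.015,0],[0,0,0]],[0,[-0.0475,-0.015,0],[0,0,0]],[0,[-0.0475,-0.015,0],[0,0,0]],[0,[-0.0475,-0.015,0],[0,0,0]]]' && python3 -m crank '[[0,[-0.0475,-0.015,0],[0,0,0]],[0,[-0.0475,-0.015,0],[0,0,0]],[0,[-0.0475,-0.015,0],[0,0,0]],[0,[-0.0475,-0.015,0],[0,0,0]],[0,[-0.0475,-0.015,0],[0,0,0]],[0,[-0.0475,-0.015,0],[0,0,0]],[0,[-0.0475,-0.015,0],[0,0,0]],[0,[-0.0475,-0.015,0],[0,0,0]]]' && python3 -m crank '[[0,[-0.0475,-0.015,0],[0,0,0]],[0,[-0.0475,-0.015,0],[0,0,0]],[0,[-0.0475,-0.015,0],[0,0,0]],[0,[0,0,0],[0,0,0]],[0,[0,0,0],[0,0,0]]]'
cat >> h.py <<'E'
def rel(P,c,r,z0,z1):
    P=P.reshape(-1,3);P=P[np.isfinite(P).all(1)]
    Q=P[(np.hypot(*(P[:,:2]-c).T)<r)&(P[:,2]>z0)&(P[:,2]<z1)]
    if len(Q)<10: return len(Q)
    (cx,cy),(w,h),ang=cv2.minAreaRect((Q[:,:2]*1000).astype(np.float32))
    return len(Q),np.round([cx,cy,w,h,ang],1),np.round(np.median(Q[:,2])*1000,1)
def go(xyz):
    "tool-axis shift from the measured pose to a world TCP"
    from scipy.spatial.transform import Rotation as T
    o=robot.get_obs();R=T.from_euler("xyz",o["ee_rot"]).as_matrix()
    print("t",o["time"],"pos",np.round(o["tool_pos"],4),"phi",np.round(np.degrees(np.arctan2(R[1,1],R[0,1])),2),"tilt",np.round(R[2],3),"q",np.round(o["joint_positions"],3),"shift mm",np.round(R.T@(np.array(xyz)-o["tool_pos"])*1000,1))
E
python3 - <<'E'
from h import *
go([.4725,-.154,.1])
s=snap("wrist");save(s,"w1.png",k=1.5);P=cloud(s)
print(rel(P,[.4725,-.154],.06,.038,.049),rel(P,[.4725,-.154],.06,.072,.09))
E
```

```text
time: 1.0
tool_pos: [0.2456, 0.3422, 0.2052]
ee_rot: [-3.142, 0.0, 2.304]
wrist_force: [-0.6, 0.2, 1.0]
width: 0.0939
finger_force: 0.0
time: 1.8
tool_pos: [0.4106, -0.021, 0.2056]
ee_rot: [3.141, 0.0, 2.303]
wrist_force: [1.0, 1.4, -0.3]
width: 0.0938
finger_force: 0.0
time: 2.3
tool_pos: [0.4718, -0.1555, 0.2045]
ee_rot: [-3.141, -0.002, 2.301]
wrist_force: [0.7, -0.1, 0.1]
width: 0.0941
finger_force: 0.0
t 2.3 pos [ 0.4718 -0.1555  0.2045] phi 41.84 tilt [ 0.002 -0.    -1.   ] q [-4.330e-01 -3.000e-02  1.492e+00  1.000e-03  1.681e+00 -1.163e+00] shift mm [  0.5   1.6 104.5]
(1633, array([ 472.4, -155.3,   58.8,   60.5,   42.6]), np.float64(43.8)) (488, array([ 471.9, -155.5,   33.9,   14.4,    2.1]), np.float64(77.8))
```

View pics/w1.png

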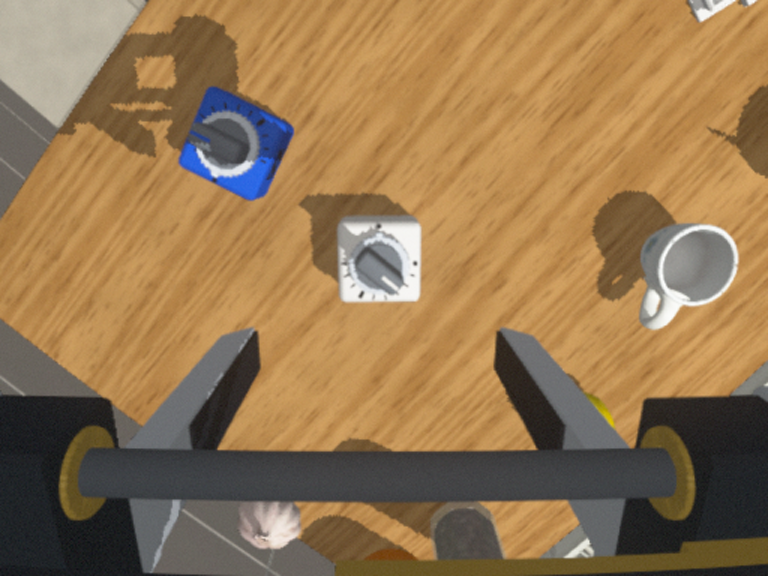

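The wrist view shows the timer square between the fingers at (380,260), with the off dot at (415,262), the white line at (400,288) and the 30 mark at (362,294). The knob is therefore at 10 minutes. I descend and grip the case.

```bash
python3 -m crank '[[0,[0.0003,0,0.04],[0,0,0]],[0,[0,0,0.04],[0,0,0]],[0,[0,0,0.04],[0,0,0]],[0,[0,0,0.03],[0,0,0]],[0,[0,0,0.02],[0,0,0]],[0,[0,0,0.015],[0,0,0]],[0,[0,0,0],[0,0,0]],[0,[0,0,0],[0,0,0]]]' && python3 -c "
from h import *
go([.4722,-.1553,.019])"
```

```text
time: 3.15
tool_pos: [0.472, -0.1536, 0.0213]
ee_rot: [3.141, 0.001, 2.305]
wrist_force: [-0.4, 0.2, 0.4]
width: 0.0939
finger_force: 0.0
t 3.15 pos [ 0.472  -0.1536  0.0213] phi 42.07 tilt [-0.001  0.001 -1.   ] q [-0.429  0.082  1.754  0.     1.305 -1.163] shift mm [-1.4 -1.   2.3]
```

```bash
python3 -m crank '[[0.3,[0,0,0],[0,0,0]],[0.3,[0,0,0],[0,0,0]],[0.5,[0,0,0],[0,0,0]],[1,[0,0,0],[0,0,0]],[1,[0,0,0],[0,0,0]],[1,[0,0,0],[0,0,0]]]' && python3 -m crank '[[1,[0,0,0],[0,0,0]],[1,[0,0,-0.01],[0,0,0]],[1,[0,0,-0.02],[0,0,0]],[1,[0,0,0],[0,0,0]]]'
```

```text
time: 3.75
tool_pos: [0.4725, -0.1546, 0.0208]
ee_rot: [3.14, 0.001, 2.303]
wrist_force: [1.8, 1.2, 0.4]
width: 0.0598
finger_force: 30.0
time: 4.15
tool_pos: [0.4726, -0.1553, 0.0518]
ee_rot: [3.141, 0.002, 2.303]
wrist_force: [1.7, -0.1, -6.5]
width: 0.0594
finger_force: 30.0
```

```bash
python3 -m crank '[[1,[0,0,-0.03],[0,0,0]],[1,[0,0,-0.03],[0,0,-4.2]],[1,[0,0,-0.01],[0,0,-8.4]],[1,[0,0,0],[0,0,-8.4]],[1,[0,0,0],[0,0,-8.4]],[1,[0,0,0],[0,0,-4.2]],[1,[0.004,0.025,0],[0,0,0]],[1,[0.006,0.035,0],[0,0,0]]]' && python3 -m crank '[[1,[0.006,0.035,0],[0,0,0]],[1,[0.006,0.035,0],[0,0,0]],[1,[0.006,0.035,0],[0,0,0]],[1,[0.004,0.025,0],[0,0,0]],[1,[0,0,0],[0,0,0]],[1,[0,0,0],[0,0,0]]]'
python3 - <<'E'
from h import *
go([.5037,.189,.122])
s=snap("wrist");save(s,"w2.png",k=1.5);P=cloud(s)
print(rel(P,[.504,.189],.061,.011,.02),rel(P,[.504,.189],.061,.012,.02))
o=robot.get_obs()["tool_pos"][:2]
z=robot.get_obs()["tool_pos"][2]
print(rel(P,o,.06,z-.02+.038,z-.02+.049))
E
```

```text
time: 4.95
tool_pos: [0.476, -0.0947, 0.1184]
ee_rot: [-3.141, -0.003, 2.886]
wrist_force: [0.5, -0.1, -6.1]
width: 0.0602
finger_force: 30.0
time: 5.55
tool_pos: [0.4871, 0.0374, 0.1188]
ee_rot: [-3.14, -0.003, 2.891]
wrist_force: [0.2, 0.1, -8.0]
width: 0.0603
finger_force: 30.0
t 5.55 pos [0.4871 0.0374 0.1188] phi 75.65 tilt [ 0.003 -0.002 -1.   ] q [-3.900e-02 -1.300e-02  1.647e+00 -1.000e-03  1.511e+00 -1.359e+00] shift mm [ 21.6 151.   -3.4]
(2439, array([502.1, 188. ,  82.4,  82.1,  74.3]), np.float64(14.1)) (2150, array([502. , 187.9,  82.6,  81.4,  74.8]), np.float64(14.3))
(6459, array([486.2,  37.1,  83.7,  59.5,  76.2]), np.float64(141.8))
```

View pics/w2.png

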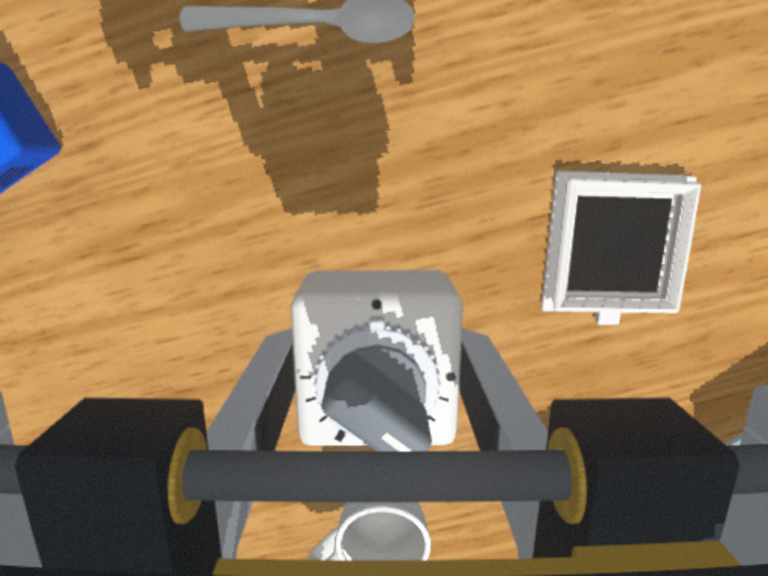

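The wrist view shows the timer squarely held at (380,360) and the cradle open at (622,245). All three measurements put the cradle near (0.503, 0.189), yaw about 75°. I go above it and stop with the underside about 20 mm up.

```bash
python3 -m crank '[[1,[0.003,0.021,0],[0,0,0.5]],[1,[0.005,0.035,0],[0,0,0]],[1,[0.005,0.035,0],[0,0,0]],[1,[0.005,0.035,0],[0,0,0]],[1,[0.003,0.025,0],[0,0,0]],[1,[0,0,0.025],[0,0,0]],[1,[0,0,0.03],[0,0,0]],[1,[0,0,0.015],[0,0,0]]]' && python3 -m crank '[[1,[0,0,0],[0,0,0]],[1,[0,0,0],[0,0,0]]]'
python3 - <<'E'
from h import *
P=[]
for n in("scene","side"):
    go([.5032,.1888,.0245])
    s=snap(n);Q=cloud(s)
    for z in((.055,.078),):
        print(n,"timer top",rel(Q,[.503,.189],.04,.06,.072),"rim",rel(Q,[.503,.189],.061,.011,.017))
    save(s,n+"2.png",k=1)
E
```

```text
time: 6.4
tool_pos: [0.5047, 0.187, 0.0468]
ee_rot: [-3.138, -0.005, 2.88]
wrist_force: [-1.1, 0.0, -7.0]
width: 0.0597
finger_force: 30.0
time: 6.6
tool_pos: [0.5072, 0.1879, 0.0508]
ee_rot: [3.142, 0.0, 2.88]
wrist_force: [0.4, 0.7, -6.9]
width: 0.0599
finger_force: 30.0
t 6.6 pos [0.5072 0.1879 0.0508] phi 74.99 tilt [-0.  0. -1.] q [ 0.25   0.149  1.615 -0.     1.377 -1.059] shift mm [ 4.1 -0.2 26.3]
scene timer top (88, array([488.4, 191.4,  77.3,  24.9,  79.9]), np.float64(67.6)) rim (192, array([503.3, 188.3,  81.9,  82.9,  74.1]), np.float64(14.6))
t 6.65 pos [0.508  0.1883 0.0519] phi 75.0 tilt [-0.002  0.001 -1.   ] q [ 0.25   0.149  1.614 -0.     1.376 -1.059] shift mm [ 4.8 -0.8 27.4]
side timer top (24, array([513.2, 174.2,  66.4,  31.6,  15.2]), np.float64(69.1)) rim (224, array([504.5, 190.7,  80.5,  80.1,  74.1]), np.float64(13.7))
```

```bash
python3 -m crank '[[1,[0.0037,-0.0005,0],[0,0,0.3]],[1,[0,0,0.005],[0,0,0]],[1,[0,0,0.005],[0,0,0]],[1,[0,0,0.004],[0,0,0]],[1,[0,0,0],[0,0,0]],[1,[0,0,0],[0,0,0]]]'
python3 - <<'E'
from h import *
go([.5034,.189,.025])
s=snap("scene");t=snap("side")
f=lambda i:cv2.resize(i,None,fx=4,fy=4,interpolation=cv2.INTER_CUBIC)
cv2.imwrite("pics/p1.png",np.hstack([f(s["color"][125:225,120:220]),f(t["color"][225:325,240:340])])[:,:,::-1])
E
```

```text
time: 7.3
tool_pos: [0.5028, 0.1891, 0.0361]
ee_rot: [-3.141, -0.001, 2.876]
wrist_force: [0.1, -0.3, -6.0]
width: 0.0599
finger_force: 30.0
t 7.3 pos [0.5028 0.1891 0.0361] phi 74.77 tilt [ 0.001 -0.    -1.   ] q [ 0.254  0.156  1.64   0.     1.347 -1.051] shift mm [-0.6  0.1 11.1]
```

View pics/p1.png

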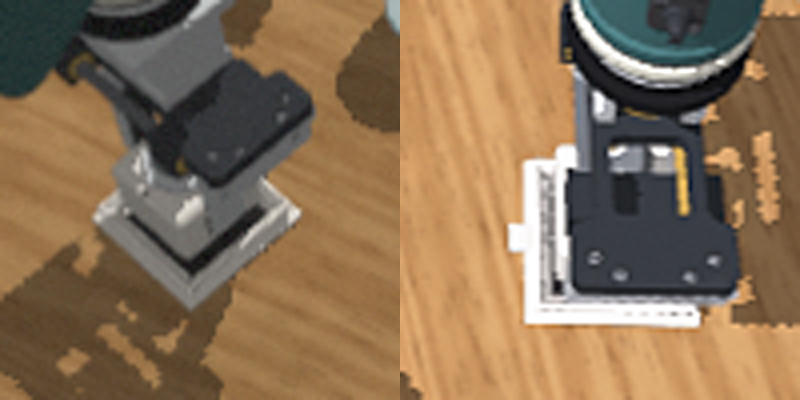

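The scene crop on the left shows the timer entering the tray at (195,210), inside its rim on the visible sides and square to it. I lower slowly.

```bash
python3 -m crank '[[1,[0,0,0.003],[0,0,0]],[1,[0,0,0.003],[0,0,0]],[1,[0,0,0.002],[0,0,0]],[1,[0,0,0],[0,0,0]]]' && python3 -m crank '[[1,[0,0,0.001],[0,0,0]],[1,[0,0,0.001],[0,0,0]],[1,[0,0,0],[0,0,0]],[1,[0,0,0],[0,0,0]]]' && python3 -m crank '[[1,[0,0,0.001],[0,0,0]],[1,[0,0,0],[0,0,0]],[1,[0,0,0],[0,0,0]]]'
```

```text
time: 7.8
tool_pos: [0.5026, 0.189, 0.0278]
ee_rot: [-3.141, -0.001, 2.876]
wrist_force: [-0.3, -0.6, -5.9]
width: 0.0597
finger_force: 30.0
time: 8.2
tool_pos: [0.503, 0.1891, 0.0265]
ee_rot: [3.141, 0.0, 2.876]
wrist_force: [0.2, 0.2, -6.1]
width: 0.0595
finger_force: 30.0
time: 8.5
tool_pos: [0.503, 0.1891, 0.0255]
ee_rot: [3.142, -0.0, 2.876]
wrist_force: [-0.2, 0.6, -8.1]
width: 0.0598
finger_force: 30.0
```

```bash
python3 -m crank '[[1,[0,0,0.001],[0,0,0]],[1,[0,0,0],[0,0,0]],[1,[0,0,0],[0,0,0]]]' && python3 -m crank '[[1,[0,0,0.0005],[0,0,0]],[1,[0,0,0],[0,0,0]],[1,[0,0,0],[0,0,0]]]'
```

```text
time: 8.8
tool_pos: [0.5033, 0.1892, 0.0249]
ee_rot: [3.141, 0.001, 2.876]
wrist_force: [0.5, -1.4, -5.3]
width: 0.0596
finger_force: 30.0
time: 9.1
tool_pos: [0.5033, 0.1892, 0.0248]
ee_rot: [3.141, 0.001, 2.876]
wrist_force: [-2.5, -0.4, 0.7]
width: 0.0597
finger_force: 30.0
```

The weight has come off at the expected seating height. I release, rise and check.

```bash
python3 -m crank '[[0.3,[0,0,0],[0,0,0]],[0.2,[0,0,0],[0,0,0]],[0,[0,0,0],[0,0,0]],[0,[0,0,0],[0,0,0]],[0,[0,0,0],[0,0,0]],[0,[0,0,0],[0,0,0]]]' && python3 -m crank '[[0,[0,0,-0.03],[0,0,0]],[0,[0,0,-0.045],[0,0,0]],[0,[0,0,-0.045],[0,0,0]],[0,[0,0,-0.045],[0,0,0]],[0,[0,0,0],[0,0,0]],[0,[0,0,0],[0,0,0]]]'
python3 - <<'E'
from h import *
go([.5034,.189,.062])
s=snap("wrist");save(s,"w3.png",k=1.5);P=cloud(s)
c=[.5034,.189]
print("top",rel(P,c,.05,.043,.052),"knob",rel(P,c,.04,.077,.09),"rim",rel(P,c,.061,.011,.017))
E
```

```text
time: 9.7
tool_pos: [0.5031, 0.1892, 0.024]
ee_rot: [3.141, 0.0, 2.876]
wrist_force: [0.0, 0.3, 0.8]
width: 0.0939
finger_force: 0.0
time: 10.3
tool_pos: [0.5038, 0.1893, 0.1906]
ee_rot: [3.14, 0.003, 2.876]
wrist_force: [-1.2, 0.3, -0.3]
width: 0.094
finger_force: 0.0
t 10.3 pos [0.5038 0.1893 0.1906] phi 74.77 tilt [-0.003  0.002 -1.   ] q [ 0.254  0.061  1.428  0.     1.649 -1.051] shift mm [  0.7  -0.6 128.6]
top (1762, array([503.2, 188.7,  58.9,  59.9,  74.7]), np.float64(47.8)) knob (539, array([502.9, 188.2,  34. ,  14.1,  34.9]), np.float64(81.9)) rim (1343, array([502.4, 188.4,  80.7,  80.5,  74.7]), np.float64(14.2))
```

View pics/w3.png

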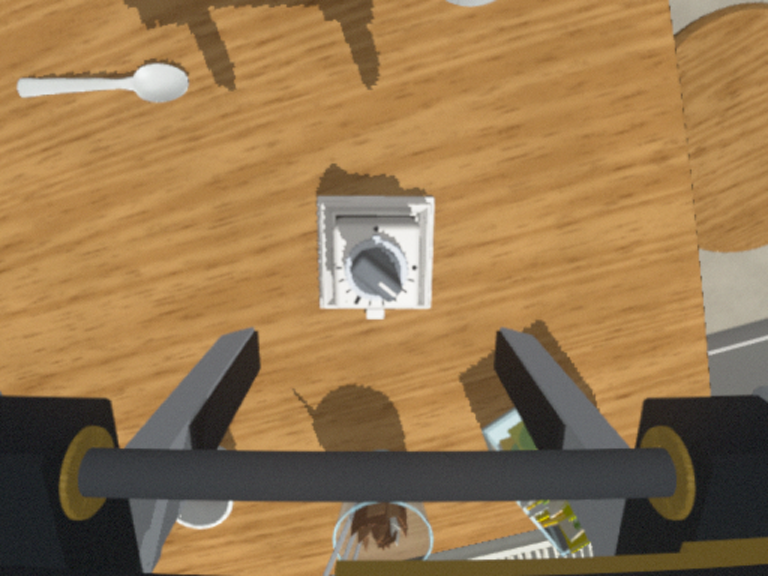

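The wrist view shows the timer seated square in the cradle at (376,265). Its top is at 48 mm, which means fully down, and its yaw matches the cradle. The knob line at (393,291) is still at 40°, or 10 minutes. I turn the tool across the bar (50° counter-clockwise) and descend to 60 mm above the underside.

```bash
python3 -m crank '[[0,[0,0,0],[0,0,-8.3]],[0,[0,0,0],[0,0,-8.3]],[0,[0,0,0],[0,0,-8.3]],[0,[0,0,0],[0,0,-8.3]],[0,[0,0,0],[0,0,-8.3]],[0,[0,0,0],[0,0,-8.3]],[0,[0,0,0.03],[0,0,0]],[0,[0,0,0.04],[0,0,0]]]' && python3 -m crank '[[0,[0,0,0.03],[0,0,0]],[0,[0,0,0.02],[0,0,0]],[0,[0,0,0.005],[0,0,0]],[0,[0,0,0],[0,0,0]],[0,[0,0,0],[0,0,0]]]' && python3 -c "
from h import *
go([.5032,.189,.064])"
```

```text
time: 11.15
tool_pos: [0.5035, 0.1892, 0.1181]
ee_rot: [-3.141, 0.002, -2.538]
wrist_force: [0.0, -0.2, -1.6]
width: 0.0941
finger_force: 0.0
time: 11.65
tool_pos: [0.5034, 0.1892, 0.0645]
ee_rot: [-3.141, 0.001, -2.538]
wrist_force: [0.5, -0.4, 0.0]
width: 0.0941
finger_force: 0.0
t 11.65 pos [0.5034 0.1892 0.0645] phi 124.57 tilt [-0.001 -0.    -1.   ] q [ 0.254  0.131  1.608  0.     1.402 -1.92 ] shift mm [ 0.3 -0.1  0.5]
```

```bash
python3 -m crank '[[0.6,[0,0,0],[0,0,0]],[0.75,[0,0,0],[0,0,0]],[0.8,[0,0,0],[0,0,0]],[0.9,[0,0,0],[0,0,0]],[1,[0,0,0],[0,0,0]],[1,[0,0,0],[0,0,0]],[1,[0,0,0],[0,0,0]],[1,[0,0,0],[0,0,0]]]' && python3 -m crank '[[1,[0,0,0],[0,0,5]],[1,[0,0,0],[0,0,5]],[1,[0,0,0],[0,0,5]],[1,[0,0,0],[0,0,5]],[1,[0,0,0],[0,0,0]],[1,[0,0,0],[0,0,0]]]' && python3 -c "
from h import *
go([.5032,.189,.064])
o=robot.get_obs();print(o['wrist_torque'],o['wrist_force'])"
```

```text
time: 12.45
tool_pos: [0.503, 0.1891, 0.0639]
ee_rot: [3.142, -0.0, -2.538]
wrist_force: [1.3, -0.6, -0.2]
width: 0.0335
finger_force: 0.0
time: 13.05
tool_pos: [0.503, 0.189, 0.064]
ee_rot: [-3.141, -0.0, -2.886]
wrist_force: [-0.8, -0.5, 0.7]
width: 0.014
finger_force: 30.0
t 13.05 pos [0.503 0.189 0.064] phi 104.66 tilt [ 0. -0. -1.] q [ 0.254  0.131  1.609 -0.     1.402 -1.573] shift mm [-0.2 -0.  -0. ]
[-0.11227176  0.03704811 -0.03274534] [-0.80498035 -0.47516625  0.68134782]
```

```bash
python3 -m crank '[[1,[0,0,0],[0,0,6]],[1,[0,0,0],[0,0,8]],[1,[0,0,0],[0,0,8]],[1,[0,0,0],[0,0,8]],[1,[0,0,0],[0,0,8]],[1,[0,0,0],[0,0,8]],[1,[0,0,0],[0,0,8]],[1,[0,0,0],[0,0,6]]]' && python3 -m crank '[[1,[0,0,0],[0,0,3]],[1,[0,0,0],[0,0,0]],[1,[0,0,0],[0,0,0]],[1,[0,0,0],[0,0,0]]]' && python3 -c "
from h import *
go([.5032,.189,.064])
o=robot.get_obs();print(o['wrist_torque'],o['wrist_force'])"
```

```text
time: 13.85
tool_pos: [0.5031, 0.1892, 0.064]
ee_rot: [3.141, -0.0, 2.345]
wrist_force: [0.9, 0.7, -0.4]
width: 0.0138
finger_force: 30.0
time: 14.25
tool_pos: [0.5031, 0.1892, 0.064]
ee_rot: [3.141, -0.0, 2.298]
wrist_force: [1.9, -0.1, -1.1]
width: 0.0134
finger_force: 30.0
t 14.25 pos [0.5031 0.1892 0.064 ] phi 41.64 tilt [ 0.  0. -1.] q [ 0.254  0.131  1.609  0.     1.402 -0.473] shift mm [-0.2 -0.1 -0. ]
[ 0.02307133 -0.11865427 -0.03062682] [ 1.91148008 -0.11006948 -1.14475151]
```

```bash
python3 -m crank '[[0.7,[0,0,0],[0,0,0]],[0.5,[0,0,0],[0,0,0]],[0.3,[0,0,0],[0,0,0]],[0.3,[0,0,0],[0,0,0]],[0.3,[0,0,0],[0,0,0]]]' && python3 -m crank '[[0.2,[0,0,-0.03],[0,0,0]],[0,[0,0,-0.04],[0,0,0]],[0,[0,0,-0.05],[0,0,0]],[0,[0,0,0],[0,0,0]],[0,[0,0,0],[0,0,0]]]'
python3 - <<'E'
from h import *
s=snap("wrist");P=cloud(s);c=[.5034,.189]
print("top",rel(P,c,.05,.043,.052),"knob",rel(P,c,.04,.077,.09),"rim",rel(P,c,.061,.011,.017))
R,t=np.array(s["R"]),np.array(s["t"])
uv,_=cv2.projectPoints(np.array([[.5034,.189,.05]]),cv2.Rodrigues(R)[0],t,K(s),np.array(s["dist"],float));u,v=uv.ravel().astype(int)
save(s,"w4.png",(u-60,v-50,u+60,v+50),6)
E
```

```text
time: 14.75
tool_pos: [0.503, 0.1891, 0.064]
ee_rot: [3.141, -0.0, 2.296]
wrist_force: [-0.7, -0.1, -0.1]
width: 0.0501
finger_force: 0.0
time: 15.25
tool_pos: [0.5039, 0.1893, 0.1858]
ee_rot: [3.138, 0.002, 2.296]
wrist_force: [-0.2, -0.1, -1.2]
width: 0.0904
finger_force: 0.0
top (1784, array([502.6, 188. ,  59.8,  60. ,  69.3]), np.float64(47.8)) knob (543, array([502.3, 188.5,  13.7,  33.4,  41.2]), np.float64(81.9)) rim (1306, array([502.2, 187.8,  81.5,  81.9,  74.4]), np.float64(14.3))
```

View pics/w4.png

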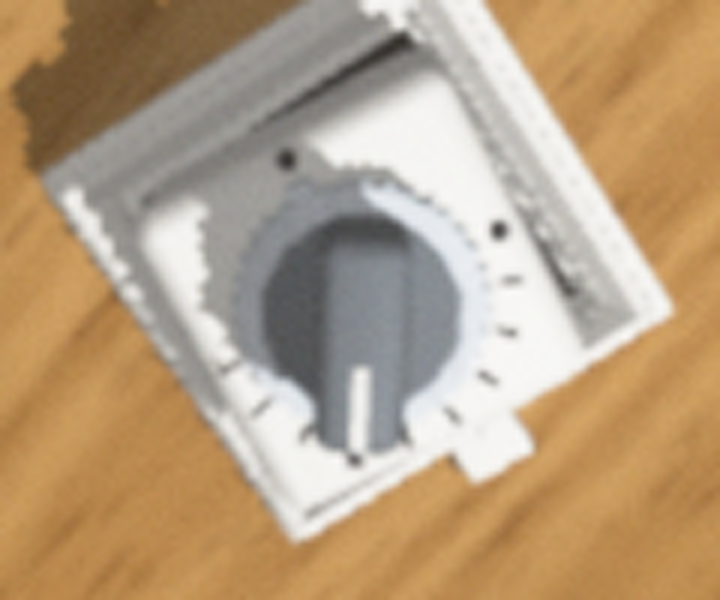

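The crop shows the knob line at (357,410) pointing at the thick mark (355,460). That is the sixth stroke clockwise from the off dot at (500,230), and the bar measures about 118–120° from the dot. The timer is flat in the cradle with its centre within 1 mm, turned only 5° in the play. The robot is clear, so I hand in.

```bash
python3 -c "
from bench import robot
print(robot.close_job())"
```

```text
the job is handed in; nothing more can be done
None
```

The timer is seated fully down in its cradle and let go, its knob is on the 30-minute mark, and the job is handed in; I never touched the volume ring or the cup, lemon and sugar glass.

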